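Plug in the relay and tuck the bay cover under its lapped flap

TASK

Close up the small wiring board: first plug the relay fully home into the socket on the board and let go of it. Then take the flat cover plate by its rib and slide its front edge under the lapped flap, without lifting the flap, so that the plate lies flat and square over the wiring bay with its edge about 25 mm under the flap, and press it down flat with about 10 N. Finish while still gripping the rib and pressing the plate down (a colleague will then drive the screws); leave the tape measure, tin and pliers alone.

Things in the scene. Friction and masses are not known exactly. Their poses are not given: they have to be found in the camera images.
- board: Plywood wiring board fixed flat on the bench, 220 (x) x 260 (y) x 12 mm; origin at the centre of its underside, z up; the flap is on its far (+x) half. In its frame: black relay socket block 48 x 42 x 22 mm at x -10, y -75 mm; grey wiring bay, rim top at z 24 mm, 106 mm wide about y = +55 mm, rim from x -52 mm; bay opening x -40 to +15 mm, 90 mm wide; then a ledge.
- socket_mouth (a point): Centre of the socket's mouth, on the top face of the socket (34 mm above the bench). The pocket is 28 x 22 mm (x, y of the board), 15 mm deep, straight-walled (1 mm play each side of the plug foot); axes as the board's.
- bay_seat (a point): Point on the ledge top (24 mm above the bench) on the bay's centre line, 2 mm in behind the flap's free edge (board x +25, y +55 mm). Axes as the board's: x points in under the flap. The ledge is level with the bay's rim and runs from 10 mm before this point to a stop wall 36 mm behind it.
- flap (a joint): Hinge angle of the lapped flap: 0 = at rest, level; grows as its free edge is lifted (rad). Light aluminium flap, 80 g, 112 mm wide, hinged 60 mm behind bay_seat, held down only by its own weight. At rest its flat underside is 8 mm above the ledge; a lip 10 mm long at the free edge is bent slightly up.
- flap_lip (a point): Middle of the flap's free edge, the lip that faces the robot side (board x = +23 mm), about 9 mm above the ledge at rest; moves with the flap.
- relay: Relay: grey box 40 (x) x 30 (y) x 36 mm tall on a black rectangular plug foot 26 (x) x 20 (y) x 12 mm, lowest 3 mm of it 22 x 16 mm; 60 g; stands upright on its foot. Origin at the centre of the foot's underside, z up; top at 49 mm. Home when the box sits on the socket's top face, origin 12 mm below socket_mouth, x axes parallel (either way round fits).
- cover: Cover plate: aluminium, 110 x 110 x 4 mm, lying flat on the bench; 140 g. A straight grip rib 10 mm thick (x), 60 mm long (y), its top 34 mm above the plate's underside, stands at x = -15 mm. Origin at the centre of the underside, z up; the front edge, which goes under the flap, is at x = +55 mm (the edge farther from the rib).
- cover_edge (a point): Middle of the front edge of the cover plate, on its underside (x = +55 mm in the cover's frame). Axes as the cover's.
- tape_measure: Tape measure, 74 x 88 x 40 mm, bystander; origin at the centre of its underside.
- washer_tin: Small round tin, 64 mm across, 28 mm tall, bystander; origin at the centre of its underside.
- pliers: Pliers, 46 x 156 x 14 mm, bystander; origin at the centre of the underside.

How it is judged:
By the outcome, as a careful person would: the job done as asked, in the order asked, and still so for the second after the job is handed in, while the arm keeps its last pose, push and grip.
It also fails if it takes over 53 s, if anything falls off the work surface, if the arm or the gripper's body presses on something with over 40 N, if the wrist force passes 120 N, or if a joint passes its speed limit or range.

ROBOT

A 6-joint arm with a two-finger parallel gripper is mounted at the origin on a cart in front of the work surface, level with it; the furniture and walls round the work are solid. World frame = base frame: x ahead of the robot, y to its left, z up, the work surface at z = 0. Lengths are in mm, angles in degrees, forces in N, time in s.
With the tool pointing down it reaches from about 350 to 850 mm from the base axis. Payload 8.1 kg.
Tool frame: the origin (TCP) lies between the finger pads; the fingertips stand 22 mm ahead of it and the grasp point (between the pads) lies 3 mm ahead of it; z points along the fingers, y is the direction in which the jaws open and shut (so a half turn about z gives the same grasp; the last joint's range is limited). The gripper opens to 85 mm and grips with 20 to 120 N. Pads are 22 mm wide; open, the fingers measure 114 mm over their backs; the gripper's body (76 mm by 85 mm) begins 54 mm behind the grasp point. The pads swing forward as they close: fully open they stand 13 mm farther back than shut.
Start: joints at [69.477, 7.471, 85.268, -0, 87.261, -4.893], TCP at [161.635, 577.823, 253.292] pointing down, gripper open.
Joint ranges: [-169.43, 169.43], [-51.17, 129.36], [1.28, 143.12], [-76.62, 256.62], [0, 156.53], [-152.29, 152.29]. Speed limits (degrees/s): [136.94, 136.94, 159.86, 180, 180, 180].

INTERFACE

Orientations are given as [roll, pitch, yaw] about the fixed x, y, z axes, in that order (R = Rz(yaw) Ry(pitch) Rx(roll)).
In Python, from bench import r gives the robot as it stands.
- The arm moves only by the tool drive_tool, never from a script. Its argument "moves" is a list of rows, each a list of 2 entries, a list of its own where there are three numbers: the shift along the world's x, y, z in mm, then the turn about the world's z in degrees. A call has exactly 8 rows; each row is the pose to reach, as a shift and turn from the pose commanded when the call began; what a row does not reach only later rows make up. A row lasts 1/12 s, in which the tool goes at most 41.7 mm and 7.16 degrees, less where a joint would pass 70% of its speed; a pose out of reach is approached as far as the arm can. A call with a gripper value outside its range is refused whole. "fingers" is the finger opening in mm, from 0 to 85.4, set as the call begins (left out, the last holds). The fingers move at their own pace and stop on an object; "squeeze" is the grip in N (left out, the last holds). Time passes only in rows, so rows that repeat a pose let the fingers close, or fill a call up. It gives the time, the measured TCP pose, the force and the opening at its end, in the units of the state.
- r.sense(): the state, without advancing time (a new reading comes with each control period).
- r.snapshot(name): name is "side" or "top"; returns a dict with "pixels" (400x640x3 uint8, red, green, blue), "camera_matrix" (3x3 intrinsics, pixels), "k1" (the pictures are not rectified: a ray, as slopes to the right and down, at radius r is drawn at 1 + k1 r^2 times it, then the intrinsics apply), "xyz" and "orientation" of the camera in the world. Camera axes: x right, y down, z forward; pixel columns grow to the right and rows downward; lengths in mm; the calibration is good to about 2 mm. A picture is of the moment at which its call begins. There is no depth.
- r.hand_in(): hands the job in, once; it reports no verdict.
The state is a dict: "time": time; "joint_pos": joint angles; "qd": joint speeds; "joint_efforts": joint torques, N m; "tool_pos": TCP position; "tcp_rot": TCP orientation; "ft_force": force on the tool from outside, world axes, zero at the start; "wrist_torque": the same for the moment, N m; "finger_gap": finger opening in mm.
Only numpy, scipy, OpenCV 4.12 (cv2) and the standard library are available. Lean on these libraries where they do the work, as an engineer would, in place of code of your own. Each camera call takes 0.05 s, during which the arm holds its last target.

## Working session

There is one attempt and no reset: what is moved stays moved. The work goes in short steps, Python scripts to look and compute and a tool call to move; the robot and the scene stay as the last step left them, time stands still between calls to the robot, and variables do not carry over. Pictures are saved under pics/ and viewed, and the job is handed in when it is done.

Besides the shell and the picture viewer there is one more tool, called after "Call:" as name(argument=value, ...), one argument or row to a line, values as JSON. drive_tool: Moves the arm, as the interface text tells. Its arguments: {"type":"object","properties":{"moves":{"type":"array","items":{"type":"array"}},"fingers":{"type":"number"},"squeeze":{"type":"number"}},"required":["moves"]}

```bash
mkdir -p pics; ls; python3 - <<'E'
from bench import r
import cv2,json
s=r.sense();print(s)
for n in("side","top"):
    d=r.snapshot(n);cv2.imwrite(f"pics/{n}0.png",d["pixels"][:,:,::-1]);print(n,d["camera_matrix"],d["k1"],d["xyz"],d["orientation"])
E
```

```text
pics
{'time': 0.0, 'joint_pos': array([ 6.94772582e+01,  7.51546035e+00,  8.53308964e+01,  8.64601479e-04,
        8.72614144e+01, -4.89298983e+00]), 'qd': array([ 0.07733851,  0.00230294, -0.00042238, -0.03481055, -0.0674974 ,
       -0.10494906]), 'joint_efforts': array([-3.84870200e-04, -5.69402182e+01, -5.00551379e+01, -1.94834229e-04,
        1.46721618e-02,  7.11385884e-07]), 'tool_pos': array([161.44190429, 577.33286166, 252.22522521]), 'tcp_rot': array([-1.79892695e+02, -1.00527292e-02,  1.64370197e+02]), 'ft_force': array([0.51777367, 0.47561307, 0.28437652]), 'wrist_torque': array([-0.03681751, -0.06109974,  0.01239063]), 'finger_gap': 85.37912947033792}
side [[498.87175182   0.         321.25443618]
 [  0.         498.87175182 201.65244545]
 [  0.           0.           1.        ]] -0.08324303127047222 [ 536.70196572 1400.04006396  643.03643429] [-111.7022336     0.2603441  -179.14963346]
top [[400.97858559   0.         319.75452064]
 [  0.         400.97858559 200.15883336]
 [  0.           0.           1.        ]] -0.03916292941328447 [ 504.96458912  -16.31311514 1121.71806801] [-176.85868753    0.8618165   -90.31527384]
```

View pics/side0.png

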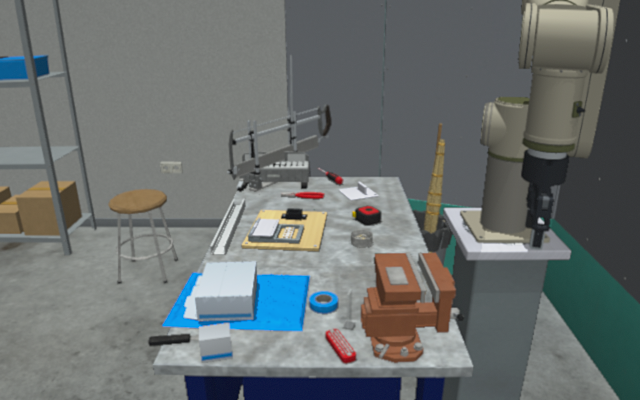

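View pics/top0.png

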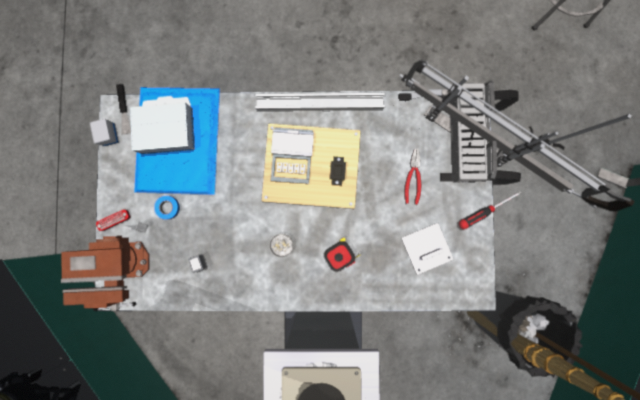

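The top view shows the board at about (310,165), with the socket at (338,170), the bay at (291,168) and the flap above it. The relay is at (197,263), the cover at (428,248), the tape at (340,255), the tin at (282,245) and the pliers at (413,180). I'll enlarge these areas next.

```bash
cat > h.py <<'E'
import numpy as np,cv2
from scipy.spatial.transform import Rotation as R
def cam(d):
    return d["camera_matrix"],d["k1"],np.array(d["xyz"]),R.from_euler('xyz',d["orientation"],degrees=True).as_matrix()
def pix2w(d,uv,z):
    K,k1,t,Rm=cam(d)
    p=cv2.undistortPoints(np.array(uv,float).reshape(-1,1,2),K,np.array([k1,0,0,0.])).reshape(-1,2)
    ray=np.c_[p,np.ones(len(p))]@Rm.T
    s=(np.asarray(z)-t[2])/ray[:,2]
    return t+ray*s[:,None]
def w2pix(d,P):
    K,k1,t,Rm=cam(d)
    return cv2.projectPoints(np.array(P,float).reshape(-1,1,3),R.from_matrix(Rm.T).as_rotvec(),-Rm.T@t,K,np.array([k1,0,0,0.]))[0].reshape(-1,2)
def crop(d,name,u0,v0,w,h,s,draw=None):
    im=np.ascontiguousarray(d["pixels"][v0:v0+h,u0:u0+w,::-1])
    im=cv2.resize(im,None,fx=s,fy=s,interpolation=cv2.INTER_CUBIC)
    if draw is not None:
        for poly in draw:
            q=(w2pix(d,poly)-[u0,v0]+.5)*s-.5
            cv2.polylines(im,[np.round(q*16).astype(np.int32)],True,(255,0,255),1,cv2.LINE_AA,4)
    for i in range(0,w,10):
        cv2.line(im,(i*s,0),(i*s,6 if i%50 else 14),(0,255,0),1)
    for i in range(0,h,10):
        cv2.line(im,(0,i*s),(6 if i%50 else 14,i*s),(0,255,0),1)
    cv2.imwrite("pics/"+name,im)
E
python3 - <<'E'
from bench import r
from h import *
import pickle
d=r.snapshot("top");pickle.dump(d,open("top.pkl","wb"))
e=r.snapshot("side");pickle.dump(e,open("side.pkl","wb"))
crop(d,"t_board.png",258,118,110,95,7)
crop(d,"t_cover.png",395,218,66,60,9)
crop(d,"t_relay.png",180,245,35,35,16)
E
```

```text
(no output)
```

View pics/t_board.png

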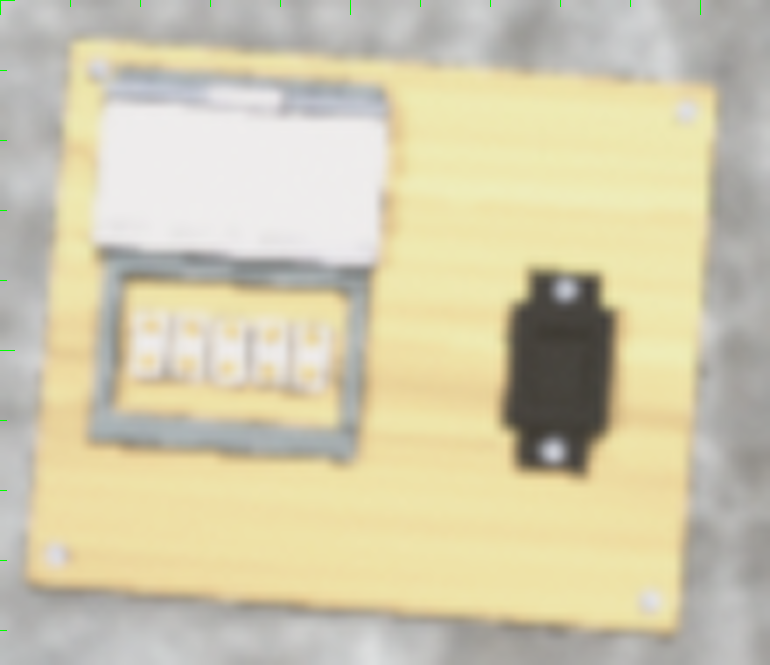

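View pics/t_cover.png

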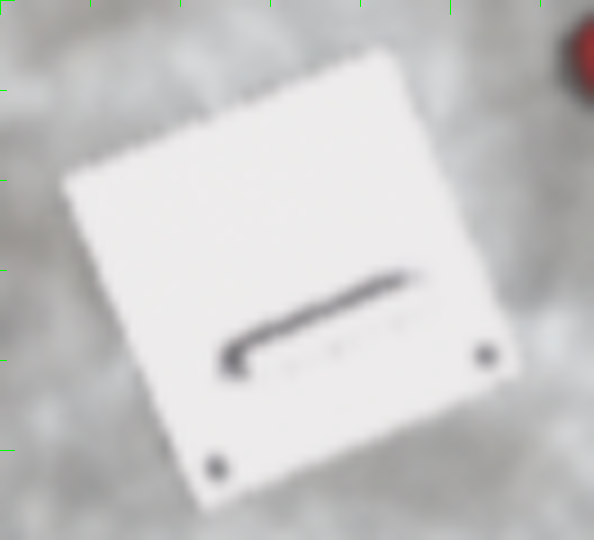

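View pics/t_relay.png

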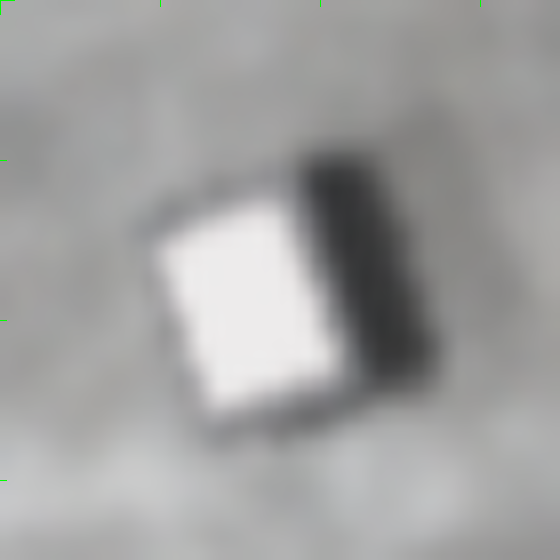

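The board corners in this crop are at (73,40), (716,85), (678,633) and (27,583). The cover corners are at (62,182), (383,48), (520,372) and (205,510), and the relay's top is centred near (250,310). Next I fit the poses.

```bash
python3 - <<'E'
import pickle
from h import *
from scipy.optimize import least_squares
d=pickle.load(open("top.pkl","rb"));e=pickle.load(open("side.pkl","rb"))
def c2p(q,u0,v0,s): return (np.array(q,float)+.5)/s-.5+[u0,v0]
def fit(P,obj,uv,z,x0):
    def tf(x): 
        a=np.radians(x[2]);c,s=np.cos(a),np.sin(a)
        o=np.array(obj,float);return np.c_[x[0]+c*o[:,0]-s*o[:,1],x[1]+s*o[:,0]+c*o[:,1],o[:,2]+z]
    f=least_squares(lambda x:(w2pix(P,tf(x))-uv).ravel(),x0);print(f.x.round(2),"res",f.fun.round(2));return f.x
# board: top-left image = +x,+y
b=fit(d,[[110,130,12],[110,-130,12],[-110,-130,12],[-110,130,12]],c2p([(73,40),(716,85),(678,633),(27,583)],258,118,7),0,[600,0,0])
# image: cover far-from-rib edge is upper
c=fit(d,[[55,55,4],[55,-55,4],[-55,-55,4],[-55,55,4]],c2p([(62,182),(383,48),(520,372),(205,510)],395,218,9),0,[400,-300,0])
q=pix2w(d,c2p([(250,310)],180,245,16),49);print(q)
print("side px", w2pix(e,[[q[0,0],q[0,1],25],[c[0],c[1],0],[b[0],b[1],12]]))
print(w2pix(e,[[c[0],c[1],10]]))
crop(e,"s_board.png",235,195,105,65,7)
crop(e,"s_cover.png",330,170,60,40,12)
u,v=w2pix(e,[[q[0,0],q[0,1],25]])[0].astype(int);crop(e,"s_relay.png",u-25,v-25,50,50,12)
print(u-25,v-25)
E
```

```text
[663.73  24.41  -4.65] res [-0.22 -0.16  0.27 -0.03  0.18  0.03 -0.24  0.15]
[ 430.58 -296.63   22.5 ] res [-0.42  0.03  0.18 -0.51  0.81  0.11 -0.57  0.35]
[[394.84265531 334.60201015  49.        ]]
side px [[386.86254048 275.41165519]
 [358.17968194 193.43873277]
 [287.07890971 227.16108208]]
[[358.24198431 190.86062578]]
361 250
```

View pics/s_board.png

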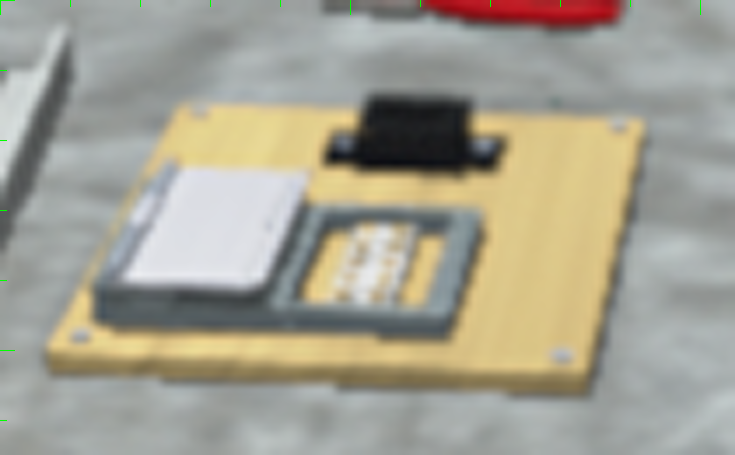

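View pics/s_cover.png

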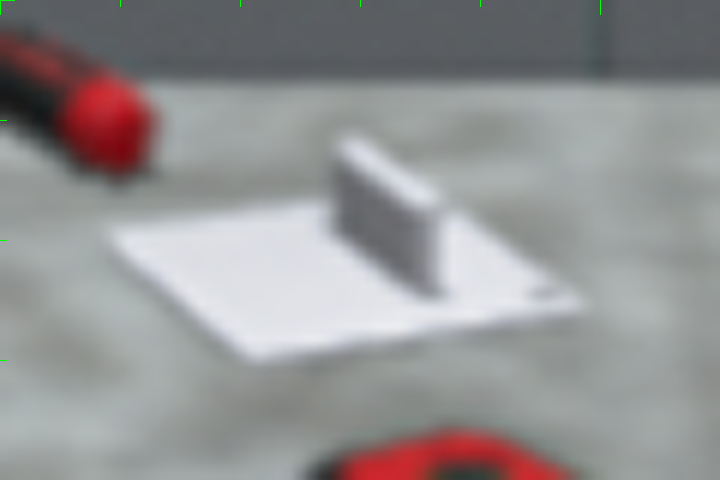

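View pics/s_relay.png

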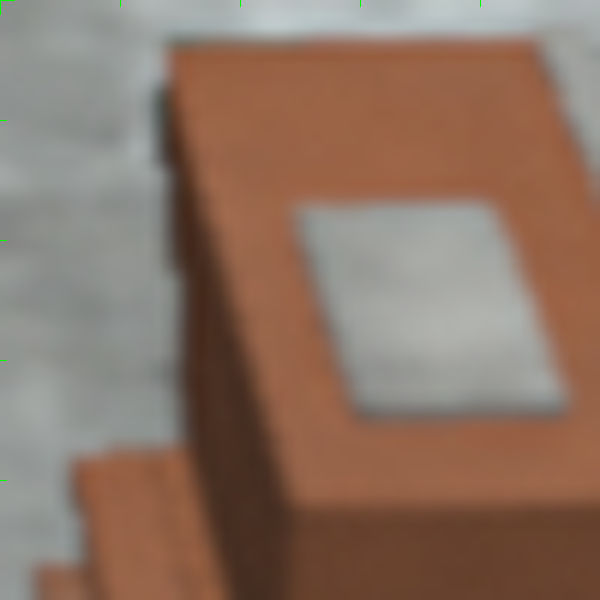

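The vise hides the relay in the side view, so I fit it from the top view with overlays.

```bash
cat >> h.py <<'E'
def T(x,pts):
    a=np.radians(x[2]);c,s=np.cos(a),np.sin(a);o=np.array(pts,float)
    return np.c_[x[0]+c*o[:,0]-s*o[:,1],x[1]+s*o[:,0]+c*o[:,1],o[:,2]+(x[3] if len(x)>3 else 0)]
def rect(x0,x1,y0,y1,z): return [[x0,y0,z],[x1,y0,z],[x1,y1,z],[x0,y1,z]]
RELAY=[rect(-20,20,-15,15,49),rect(-20,20,-15,15,13),rect(-13,13,-10,10,0)]
COVER=[rect(-55,55,-55,55,4),rect(-20,-10,-30,30,34),rect(-20,-10,-30,30,4)]
BOARD=[rect(-110,110,-130,130,12),rect(-110,110,-130,130,0),rect(-34,14,-96,-54,34),rect(-24,4,-86,-64,34),rect(-52,20,2,108,24),rect(-40,15,10,100,24),rect(23,85,-1,111,33)]
E
python3 - <<'E'
import pickle
from h import *
d=pickle.load(open("top.pkl","rb"));e=pickle.load(open("side.pkl","rb"))
b=[663.73,24.41,-4.65];c=[430.58,-296.63,22.5];q=[394.8,334.6,18.4]
crop(d,"o1.png",180,245,35,35,16,[T(q,p) for p in RELAY])
crop(d,"o2.png",395,218,66,60,9,[T(c,p) for p in COVER])
crop(e,"o3.png",330,170,60,40,12,[T(c,p) for p in COVER])
crop(e,"o4.png",235,195,105,65,7,[T(b,p) for p in BOARD])
crop(d,"o5.png",258,118,110,95,7,[T(b,p) for p in BOARD])
E
```

```text
(no output)
```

View pics/o1.png

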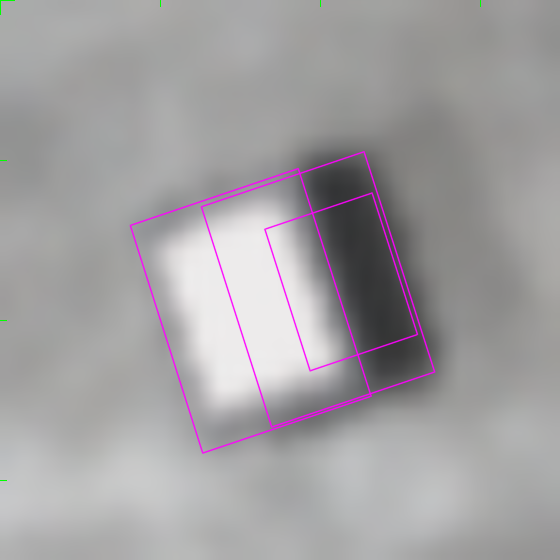

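View pics/o2.png

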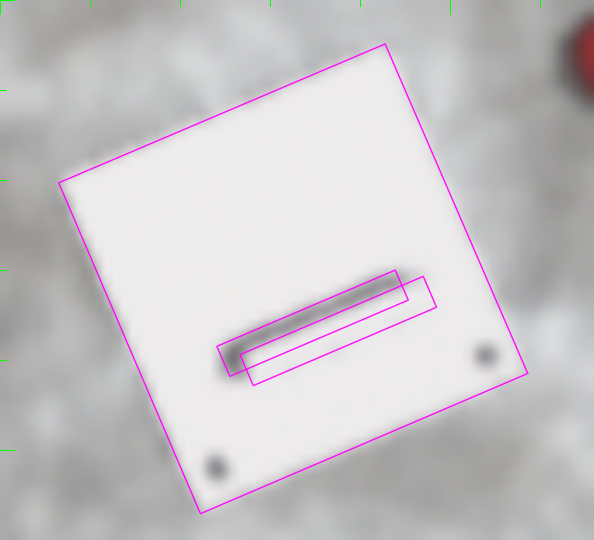

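View pics/o3.png

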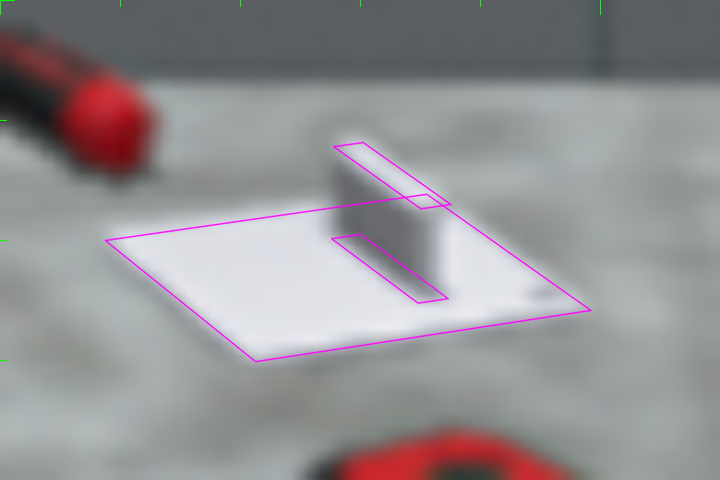

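View pics/o4.png

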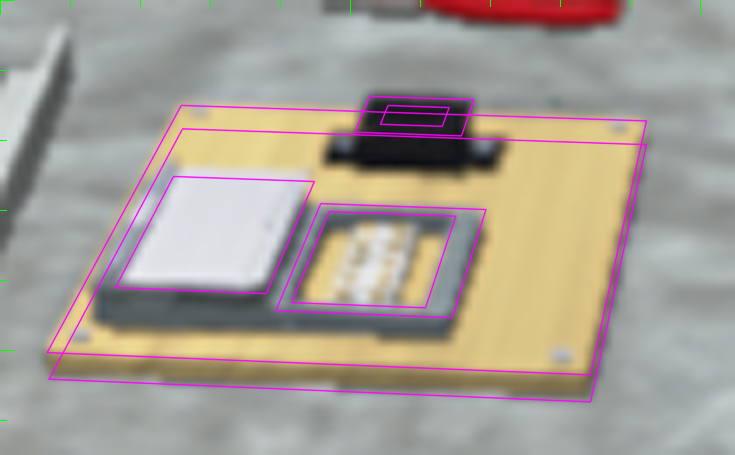

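View pics/o5.png

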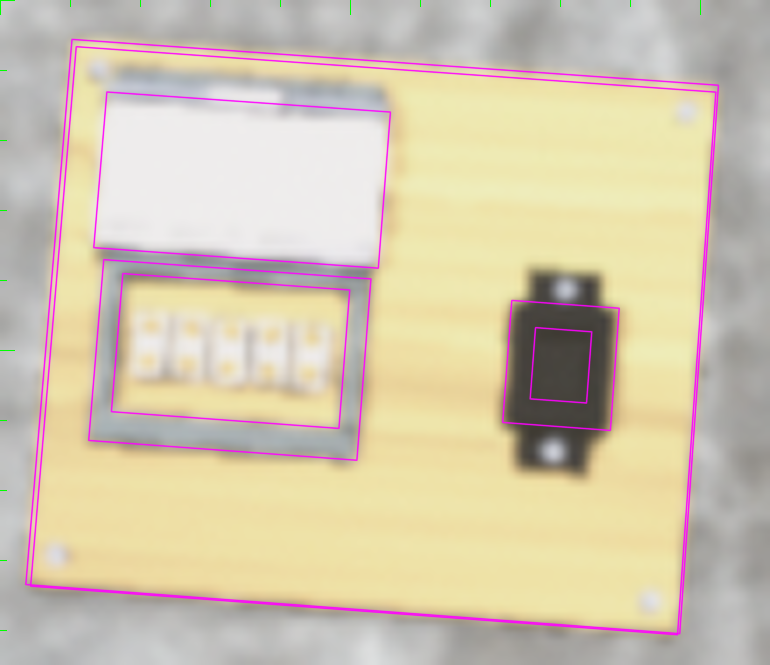

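The fits match in both views: board (663.7, 24.4, yaw -4.65), cover (430.6, -296.6, yaw 22.5), relay about (396, 333.5, yaw 18.4). I'll move to above the relay.

Call:
drive_tool(
  moves=[
    [[0,-40,0],5],
    [[10,-78,0],11],
    [[30,-112,0],17],
    [[60,-140,0],23],
    [[90,-165,0],29],
    [[125,-188,0],34],
    [[160,-210,0],34],
    [[195,-230,0],34],
  ],
  fingers=85,
)

```text
time: 0.87
tool_pos: [357.8, 346.3, 253.5]
tcp_rot: [180.0, 0.0, -161.6]
ft_force: [1.2, 1.0, -0.2]
finger_gap: 84.9
```

Call:
drive_tool(
  moves=[
    [[20,-7,-30],0],
    [[39,-14,-65],0],
    [[39,-14,-100],0],
    [[39,-14,-128],0],
    [[39,-14,-128],0],
    [[39,-14,-128],0],
    [[39,-14,-128],0],
    [[39,-14,-128],0],
  ],
)

```text
time: 1.53
tool_pos: [397.0, 335.1, 128.2]
tcp_rot: [179.9, 0.2, -161.6]
ft_force: [0.1, 0.6, -0.1]
finger_gap: 85.2
```

```bash
python3 - <<'E'
from bench import r
from h import *
s=r.sense();print(s["time"],s["tool_pos"],s["tcp_rot"],s["ft_force"],s["finger_gap"])
d=r.snapshot("top");crop(d,"a1.png",150,215,90,80,8,[T([396,333.5,18.4],p) for p in RELAY])
e=r.snapshot("side");cv2.imwrite("pics/a1s.png",e["pixels"][:,:,::-1])
E
```

```text
1.5333 [396.96252406 335.0965981  128.22858018] [ 179.93060652    0.24351411 -161.5965289 ] [ 0.05158679  0.62771407 -0.10098061] 85.2085204423318
```

View pics/a1.png

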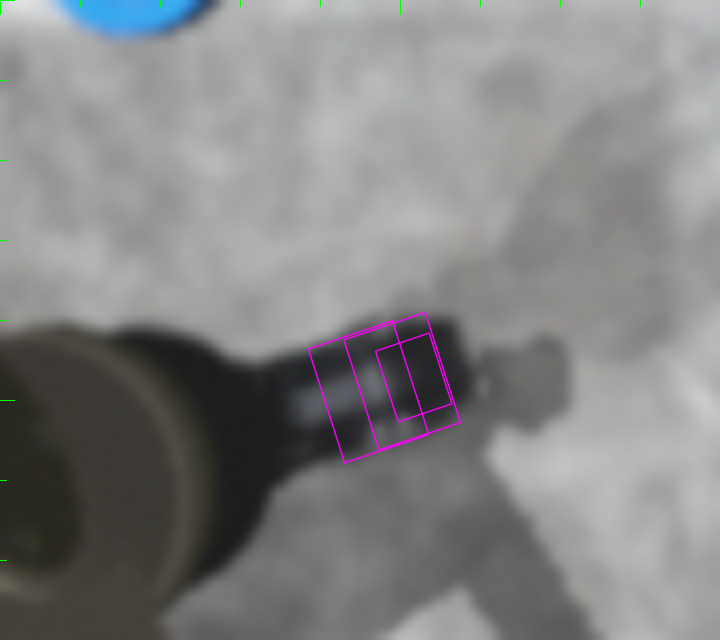

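View pics/a1s.png

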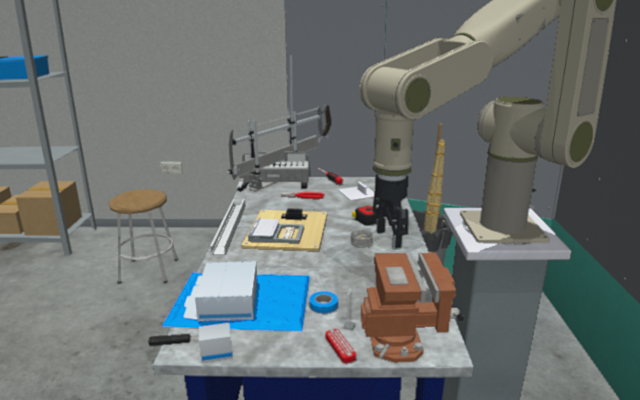

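The gripper is over the relay and the jaws line up with it. Descend and grip.

Call:
drive_tool(
  moves=[
    [[0,0,-30],0],
    [[0,0,-60],0],
    [[0,0,-78],0],
    [[0,0,-87],0],
    [[0,0,-87],0],
    [[0,0,-87],0],
    [[0,0,-87],0],
    [[0,0,-87],0],
  ],
)

```text
time: 2.3
tool_pos: [397.0, 334.8, 40.3]
tcp_rot: [179.9, 0.2, -161.6]
ft_force: [0.2, -0.1, 0.4]
finger_gap: 85.4
```

Call:
drive_tool(
  moves=[
    [[0,0,0],0],
    [[0,0,0],0],
    [[0,0,0],0],
    [[0,0,0],0],
    [[0,0,0],0],
    [[0,0,0],0],
    [[0,0,0],0],
    [[0,0,0],0],
  ],
  fingers=20,
  squeeze=40,
)

```text
time: 2.97
tool_pos: [395.8, 333.9, 38.5]
tcp_rot: [180.0, 0.0, -161.6]
ft_force: [-0.8, -0.9, 3.4]
finger_gap: 29.9
```

The relay is gripped at 29.9 mm. Lift it and carry it to above the socket.

Call:
drive_tool(
  moves=[
    [[0,0,35],0],
    [[0,-5,70],0],
    [[10,-30,90],-4],
    [[30,-60,95],-8],
    [[52,-90,95],-12],
    [[76,-120,95],-16],
    [[100,-150,95],-20],
    [[124,-182,95],-23],
  ],
)

```text
time: 3.63
tool_pos: [520.2, 150.4, 133.1]
tcp_rot: [180.0, -0.0, 175.2]
ft_force: [0.4, 0.3, -1.2]
finger_gap: 29.6
```

Call:
drive_tool(
  moves=[
    [[22,-34,0],0],
    [[44,-68,0],0],
    [[66,-102,0],0],
    [[88,-136,0],0],
    [[108,-168,0],0],
    [[122,-190,0],0],
    [[128,-201,0],0],
    [[128,-201,0],0],
  ],
)

```text
time: 4.3
tool_pos: [648.2, -51.9, 132.6]
tcp_rot: [-180.0, -0.0, 175.2]
ft_force: [0.5, 0.2, 0.1]
finger_gap: 29.7
```

Call:
drive_tool(
  moves=[
    [[0,0,-15],0],
    [[0,0,-30],0],
    [[0,0,-40],0],
    [[0,0,-40],0],
    [[0,0,-40],0],
    [[0,0,-40],0],
    [[0,0,-40],0],
    [[0,0,-40],0],
  ],
)

```text
time: 4.97
tool_pos: [648.3, -49.1, 94.6]
tcp_rot: [-180.0, 0.1, 175.4]
ft_force: [-0.1, 0.6, -1.1]
finger_gap: 29.4
```

```bash
python3 - <<'E'
from bench import r
from h import *
s=r.sense();print(s["time"],s["tool_pos"],s["tcp_rot"],s["ft_force"],s["finger_gap"])
p=s["tool_pos"]
q=[p[0],p[1],s["tcp_rot"][2]-180,p[2]-38]
b=[663.73,24.41,-4.65]
D=[T(q,p) for p in RELAY]+[T(b,p) for p in BOARD[:4]]
d=r.snapshot("top");crop(d,"b1.png",300,130,80,70,9,D)
e=r.snapshot("side");crop(e,"b1s.png",250,175,90,65,8,D)
E
```

```text
4.9667 [648.34953225 -49.05403955  94.57375557] [-1.79992367e+02  1.06924105e-01  1.75383192e+02] [-0.06694417  0.55687315 -1.09584792] 29.432854348531972
```

View pics/b1.png

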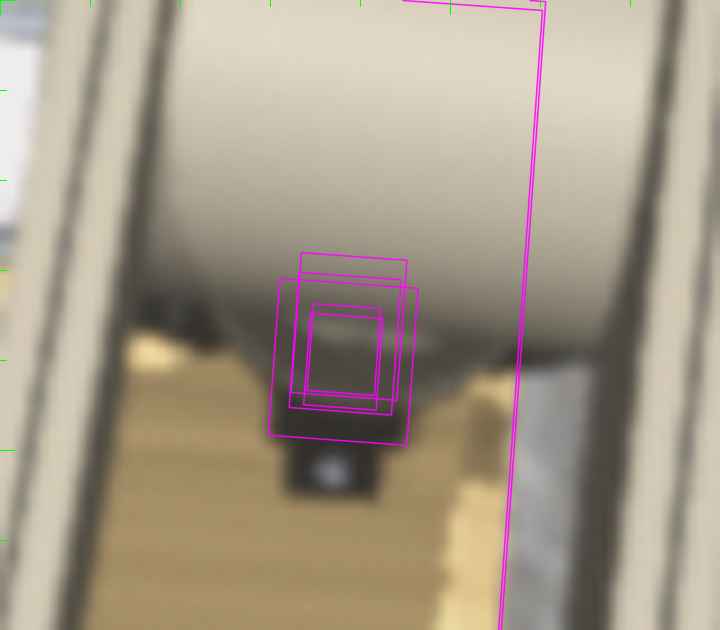

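View pics/b1s.png

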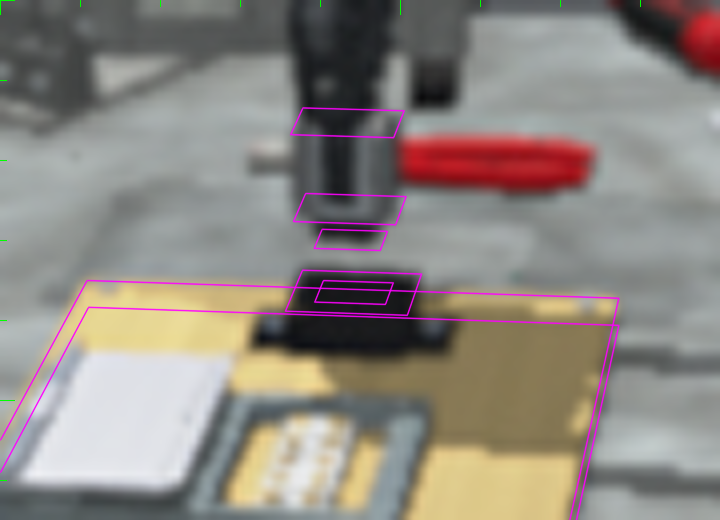

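The side view shows the relay above the socket, with its box at roughly x 295–400. I'll enlarge it to check the x offset.

```bash
python3 - <<'E'
from bench import r
from h import *
s=r.sense();p=s["tool_pos"];print(p)
q=[p[0],p[1],s["tcp_rot"][2]-180,p[2]-38]
b=[663.73,24.41,-4.65]
e=r.snapshot("side")
D=[T(q,p) for p in RELAY]+[T(b,p) for p in BOARD[2:4]]
crop(e,"b2s.png",278,185,34,36,16);crop(e,"b2o.png",278,185,34,36,16,D)
a=cv2.imread("pics/b2s.png");o=cv2.imread("pics/b2o.png");cv2.imwrite("pics/b2.png",cv2.resize(np.hstack([a,o]),None,fx=.73,fy=.73,interpolation=cv2.INTER_AREA))
E
```

```text
[648.11676789 -49.20277863  94.17547468]
```

View pics/b2s.png

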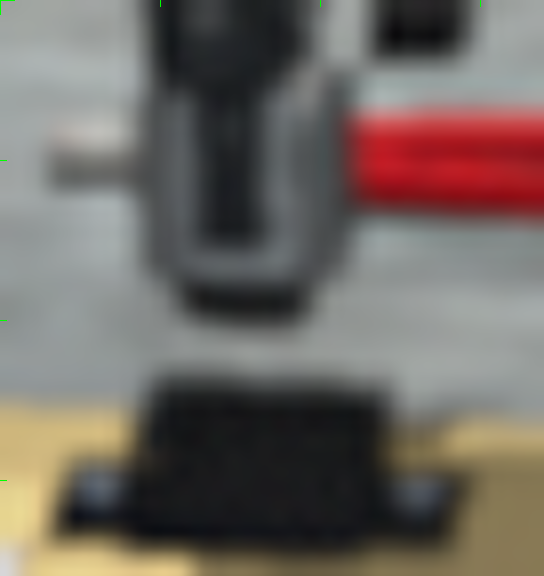

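View pics/b2o.png

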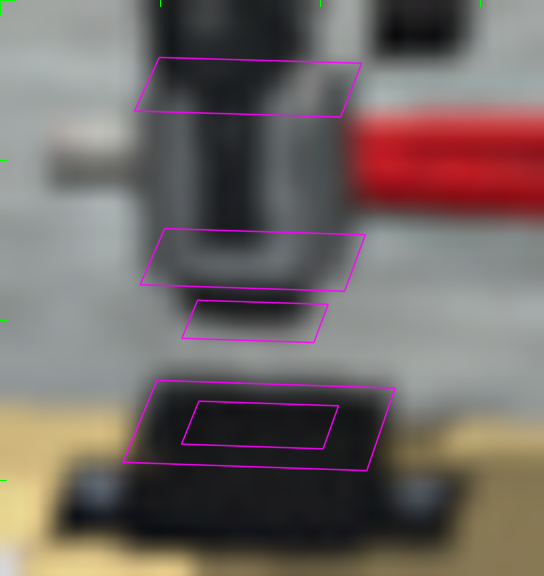

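The relay and socket line up to within about 0.5 mm in x. Descend gently and watch the force.

Call:
drive_tool(
  moves=[
    [[0,0,-6],0],
    [[0,0,-12],0],
    [[0,0,-17],0],
    [[0,0,-19],0],
    [[0,0,-21],0],
    [[0,0,-23],0],
    [[0,0,-24],0],
    [[0,0,-24],0],
  ],
)

```text
time: 5.78
tool_pos: [647.5, -49.2, 69.0]
tcp_rot: [-180.0, -0.0, 175.4]
ft_force: [0.0, -0.4, -0.6]
finger_gap: 29.6
```

Call:
drive_tool(
  moves=[
    [[0,0,-1],0],
    [[0,0,-2],0],
    [[0,0,-3],0],
    [[0,0,-3],0],
    [[0,0,-4],0],
    [[0,0,-4],0],
    [[0,0,-4],0],
    [[0,0,-4],0],
  ],
)

```text
time: 6.45
tool_pos: [647.6, -49.2, 65.3]
tcp_rot: [-180.0, -0.0, 175.4]
ft_force: [-0.1, -0.1, -0.5]
finger_gap: 29.4
```

Call:
drive_tool(
  moves=[
    [[0,0,-1],0],
    [[0,0,-2],0],
    [[0,0,-3],0],
    [[0,0,-4],0],
    [[0,0,-5],0],
    [[0,0,-5.5],0],
    [[0,0,-6],0],
    [[0,0,-6],0],
  ],
)

```text
time: 7.12
tool_pos: [648.1, -49.2, 60.6]
tcp_rot: [-180.0, 0.0, 175.4]
ft_force: [-3.3, 0.5, 8.0]
finger_gap: 29.3
```

Call:
drive_tool(
  moves=[
    [[0,0,-0.5],0],
    [[0,0,-1],0],
    [[0,0,-1.5],0],
    [[0,0,-2],0],
    [[0,0,-2],0],
    [[0,0,-2],0],
    [[0,0,-2],0],
    [[0,0,-2],0],
  ],
)

```text
time: 7.78
tool_pos: [648.5, -49.3, 60.5]
tcp_rot: [-180.0, 0.1, 175.4]
ft_force: [-8.2, 1.5, 20.1]
finger_gap: 29.4
```

```bash
python3 - <<'E'
from bench import r
from h import *
s=r.sense();print(s["tool_pos"],s["ft_force"])
b=[663.73,24.41,-4.65]
sk=T(b,[[-10,-75,0]])[0]
D=[T([sk[0],sk[1],-4.65,22],p) for p in RELAY]+[T(b,p) for p in BOARD[2:4]]
e=r.snapshot("side")
crop(e,"c1.png",278,185,34,36,16,D)
E
```

```text
[648.50089756 -49.29589611  60.54443235] [-8.21217835  1.51841102 20.11418967]
```

View pics/c1.png

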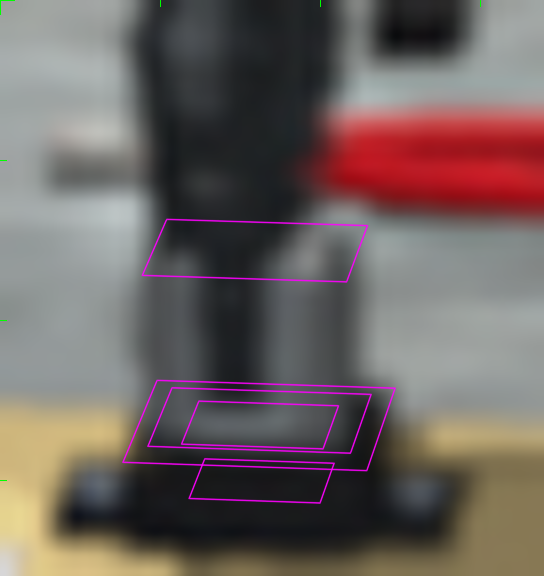

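The relay is seated: pushing to 20 N gave no further travel, and the box bottom sits on the socket top. Ease off, release and rise.

Call:
drive_tool(
  moves=[
    [[0,0,2],0],
    [[0,0,2.5],0],
    [[0,0,2.5],0],
    [[0,0,2.5],0],
    [[0,0,2.5],0],
    [[0,0,2.5],0],
    [[0,0,2.5],0],
    [[0,0,2.5],0],
  ],
  fingers=60,
)

```text
time: 8.5
tool_pos: [647.5, -49.2, 59.6]
tcp_rot: [180.0, -0.0, 175.4]
ft_force: [0.0, 0.7, -0.5]
finger_gap: 59.9
```

Call:
drive_tool(
  moves=[
    [[0,0,12],0],
    [[0,0,35],0],
    [[0,0,65],0],
    [[0,0,95],0],
    [[-15,-15,110],-5],
    [[-40,-45,110],-12],
    [[-65,-75,110],-19],
    [[-90,-105,110],-26],
  ],
)

```text
time: 9.17
tool_pos: [557.2, -155.0, 171.6]
tcp_rot: [180.0, 0.1, 149.1]
ft_force: [0.3, -0.8, -0.0]
finger_gap: 60.2
```

```bash
python3 - <<'E'
from bench import r
from h import *
s=r.sense();print(s["time"],s["tool_pos"],s["tcp_rot"],s["ft_force"],s["finger_gap"])
b=[663.73,24.41,-4.65]
sk=T(b,[[-10,-75,0]])[0]
D=[T([sk[0],sk[1],-4.65,22],p) for p in RELAY]+[T(b,p) for p in BOARD[2:4]]
e=r.snapshot("side")
crop(e,"c2.png",265,185,60,45,12,D)
e=r.snapshot("top")
crop(e,"c2t.png",300,130,60,60,9,D)
E
```

```text
9.1667 [ 557.16696637 -154.95451539  171.56879381] [1.79984075e+02 1.29223577e-01 1.49104808e+02] [ 0.34934426 -0.78117538 -0.01860073] 60.236375910125865
```

View pics/c2.png

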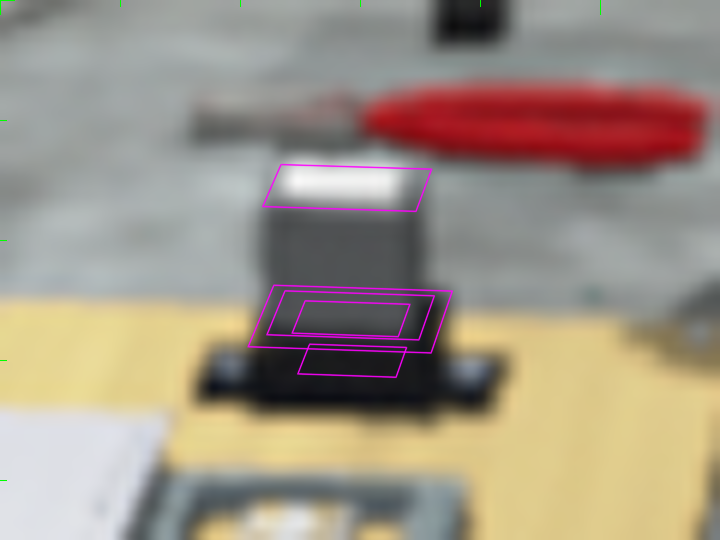

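View pics/c2t.png

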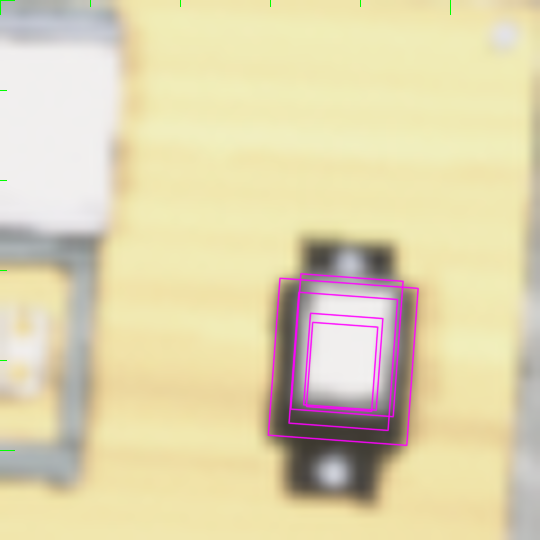

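The relay is home. Now move to above the cover's rib, aiming for (416.7, -302.4) at yaw 112.5.

Call:
drive_tool(
  moves=[
    [[-20,-22,0],-6],
    [[-42,-44,0],-12],
    [[-64,-67,0],-18],
    [[-86,-90,-15],-24],
    [[-108,-113,-35],-30],
    [[-128,-134,-55],-36],
    [[-140.9,-148.2,-70],-36.9],
    [[-140.9,-148.2,-75],-36.9],
  ],
)

```text
time: 9.93
tool_pos: [413.7, -303.7, 93.0]
tcp_rot: [-179.9, -0.1, 112.3]
ft_force: [-0.2, 0.6, -1.1]
finger_gap: 59.7
```

Call:
drive_tool(
  moves=[
    [[0,0,-15],0],
    [[0,0,-22],0],
    [[0,0,-22],0],
    [[0,0,-22],0],
    [[0,0,-22],0],
    [[0,0,-22],0],
    [[0,0,-22],0],
    [[0,0,-22],0],
  ],
)

```text
time: 10.6
tool_pos: [417.2, -302.5, 73.4]
tcp_rot: [180.0, 0.0, 112.5]
ft_force: [0.4, -0.2, 0.3]
finger_gap: 59.7
```

```bash
python3 - <<'E'
from bench import r
from h import *
s=r.sense();print(s["time"],s["tool_pos"],s["tcp_rot"],s["ft_force"],s["finger_gap"])
c=[430.58,-296.63,22.5];p=s["tool_pos"]
g=[p[0],p[1],s["tcp_rot"][2]-90,p[2]-22]
D=[T(c,p) for p in COVER]+[T(g,rect(-30,30,-11,11,0))]
e=r.snapshot("side")
crop(e,"d1.png",320,150,75,60,10,D)
d=r.snapshot("top")
crop(d,"d1t.png",385,208,80,70,9,D)
E
```

```text
10.6 [ 417.19047643 -302.47664013   73.41966231] [1.79974834e+02 4.84560626e-02 1.12494323e+02] [ 0.43843151 -0.17616467  0.29685982] 59.68486293835007
```

View pics/d1.png

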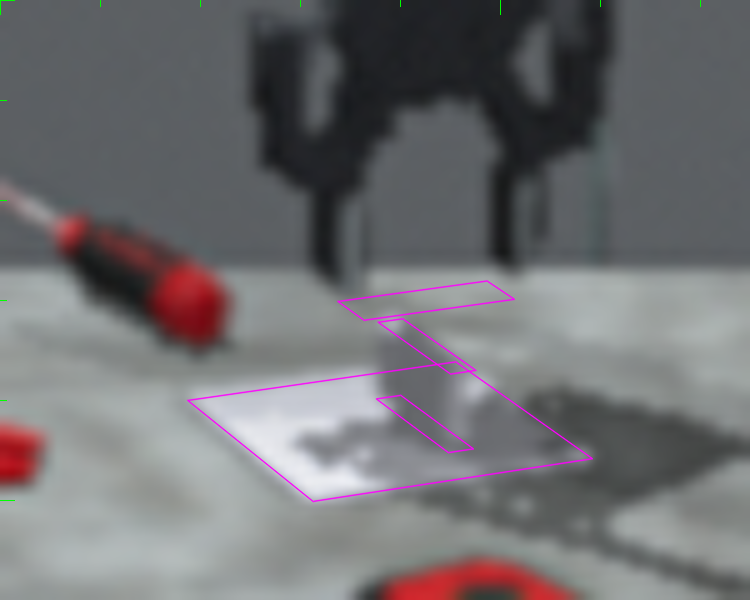

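View pics/d1t.png

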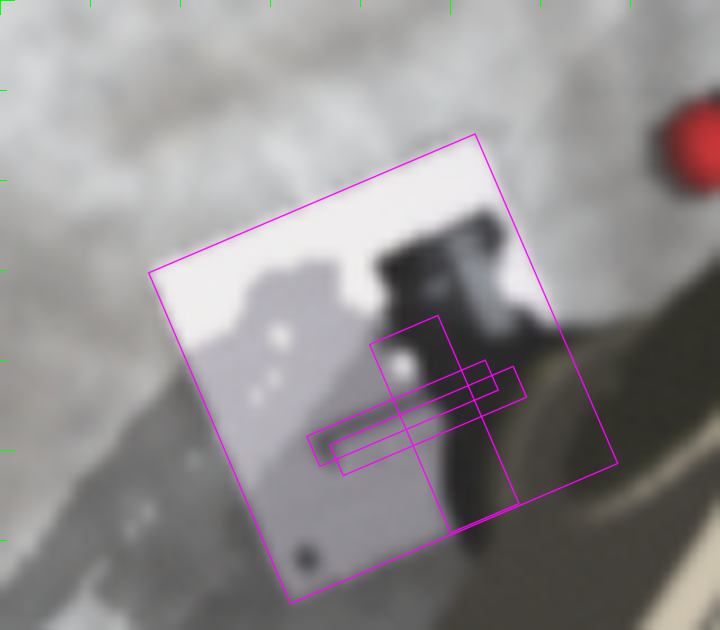

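The jaws straddle the rib as planned. Descend to TCP z of about 30 and grip.

Call:
drive_tool(
  moves=[
    [[0,0,-15],0],
    [[0,0,-28],0],
    [[0,0,-38],0],
    [[0,0,-43],0],
    [[0,0,-43],0],
    [[0,0,-43],0],
    [[0,0,-43],0],
    [[0,0,-43],0],
  ],
)

```text
time: 11.37
tool_pos: [417.3, -302.8, 30.6]
tcp_rot: [180.0, 0.1, 112.5]
ft_force: [-0.2, -1.6, 0.6]
finger_gap: 60.0
```

Call:
drive_tool(
  moves=[
    [[0,0,0],0],
    [[0,0,0],0],
    [[0,0,0],0],
    [[0,0,0],0],
    [[0,0,0],0],
    [[0,0,0],0],
    [[0,0,0],0],
    [[0,0,0],0],
  ],
  fingers=4,
  squeeze=80,
)

```text
time: 12.03
tool_pos: [417.0, -302.6, 30.2]
tcp_rot: [180.0, 0.0, 112.5]
ft_force: [0.1, -0.4, 5.9]
finger_gap: 8.3
```

Call:
drive_tool(
  moves=[
    [[0,0,0],0],
    [[0,0,0],0],
    [[0,0,0],0],
    [[0,0,0.5],0],
    [[0,0,0.5],0],
    [[0,0,0.5],0],
    [[0,0,0.5],0],
    [[0,0,0.5],0],
  ],
)

```text
time: 12.7
tool_pos: [416.7, -302.3, 30.2]
tcp_rot: [-180.0, -0.0, 112.5]
ft_force: [-0.2, 0.4, 0.8]
finger_gap: 8.6
```

```bash
python3 - <<'E'
from bench import r
from h import *
s=r.sense();print(s["time"],s["tool_pos"],s["tcp_rot"],s["ft_force"],s["wrist_torque"],s["finger_gap"])
c=[430.58,-296.63,22.5];p=s["tool_pos"]
D=[T(c,p) for p in COVER]
e=r.snapshot("side")
crop(e,"d2.png",320,150,75,60,10,D)
d=r.snapshot("top")
crop(d,"d2t.png",385,208,80,70,9,D)
E
```

```text
12.7 [ 416.68853752 -302.32969399   30.20426903] [-1.79996783e+02 -6.35017933e-03  1.12470009e+02] [-0.15831802  0.4169785   0.77114103] [ 0.01994243 -0.01461845 -0.00843503] 8.603769653993512
```

View pics/d2.png

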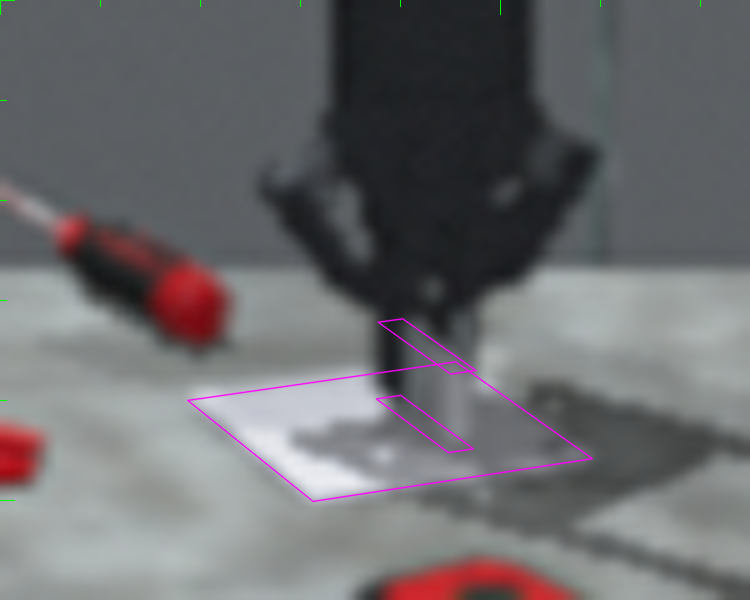

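View pics/d2t.png

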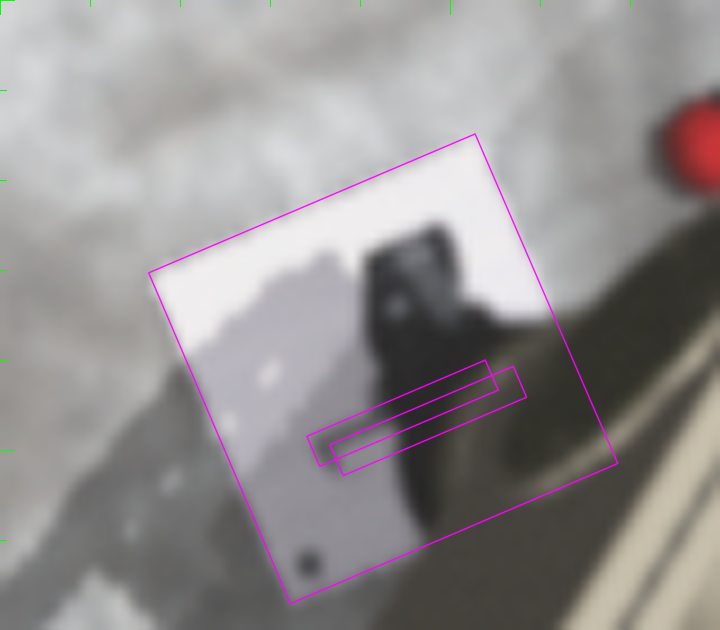

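The rib is gripped at 8.6 mm. Lift the plate and carry it to staging with the edge at board x of about +5, keeping it high over the relay.

Call:
drive_tool(
  moves=[
    [[0,0,15],0],
    [[0,0,40],0],
    [[0,5,75],0],
    [[4,20,105],-4],
    [[14,45,110],-8],
    [[26,75,110],-12],
    [[40,108,110],-16],
    [[56,142,110],-20],
  ],
)

```text
time: 13.47
tool_pos: [472.5, -159.3, 140.2]
tcp_rot: [-180.0, 0.0, 92.2]
ft_force: [0.4, 0.1, -1.0]
finger_gap: 8.3
```

Call:
drive_tool(
  moves=[
    [[17,36,0],-4],
    [[34,72,0],-7.1],
    [[52,108,0],-7.1],
    [[70,144,0],-7.1],
    [[88,178,0],-7.1],
    [[106,210,0],-7.1],
    [[122,234,0],-7.1],
    [[130.7,244.9,0],-7.1],
  ],
)

```text
time: 14.13
tool_pos: [604.0, 88.2, 139.5]
tcp_rot: [-180.0, -0.1, 85.5]
ft_force: [-0.2, -0.1, -2.1]
finger_gap: 8.8
```

Call:
drive_tool(
  moves=[
    [[0,0,-20],0],
    [[0,0,-40],0],
    [[0,0,-55],0],
    [[0,0,-65],0],
    [[0,0,-70],0],
    [[0,0,-70],0],
    [[0,0,-70],0],
    [[0,0,-70],0],
  ],
)

```text
time: 14.8
tool_pos: [604.3, 84.4, 71.6]
tcp_rot: [179.9, -0.0, 85.4]
ft_force: [-0.6, -0.0, -1.5]
finger_gap: 8.3
```

```bash
python3 - <<'E'
from bench import r
from h import *
s=r.sense();print(s["time"],s["tool_pos"],s["tcp_rot"],s["ft_force"],s["wrist_torque"],s["finger_gap"])
p=s["tool_pos"];yaw=s["tcp_rot"][2]-90;a=np.radians(yaw)
g=[p[0]+15*np.cos(a),p[1]+15*np.sin(a),yaw,p[2]-30.2]
b=[663.73,24.41,-4.65]
D=[T(g,p) for p in COVER]+[T(b,BOARD[0]),T(b,BOARD[6])]
e=r.snapshot("side")
crop(e,"e1.png",235,185,105,65,7,D)
d=r.snapshot("top")
crop(d,"e1t.png",250,118,110,95,7,D)
E
```

```text
14.8 [604.34861134  84.44801981  71.6305451 ] [ 1.79888743e+02 -1.54086560e-02  8.53575431e+01] [-0.59931539 -0.02234109 -1.49726252] [-0.00940125  0.00405037  0.01908306] 8.255538936870265
```

View pics/e1.png

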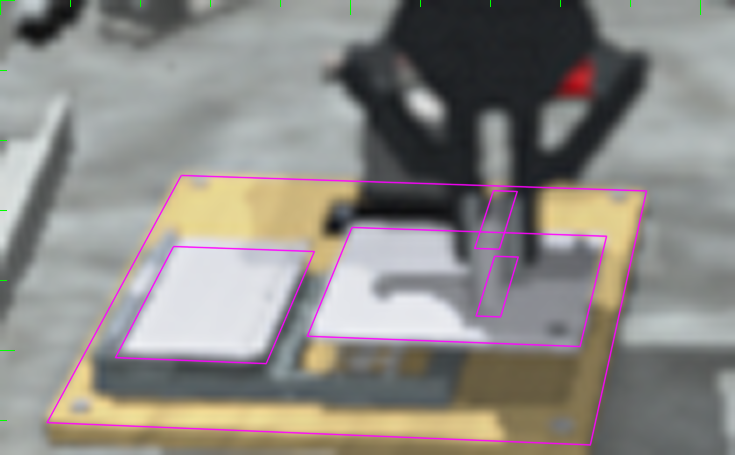

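View pics/e1t.png

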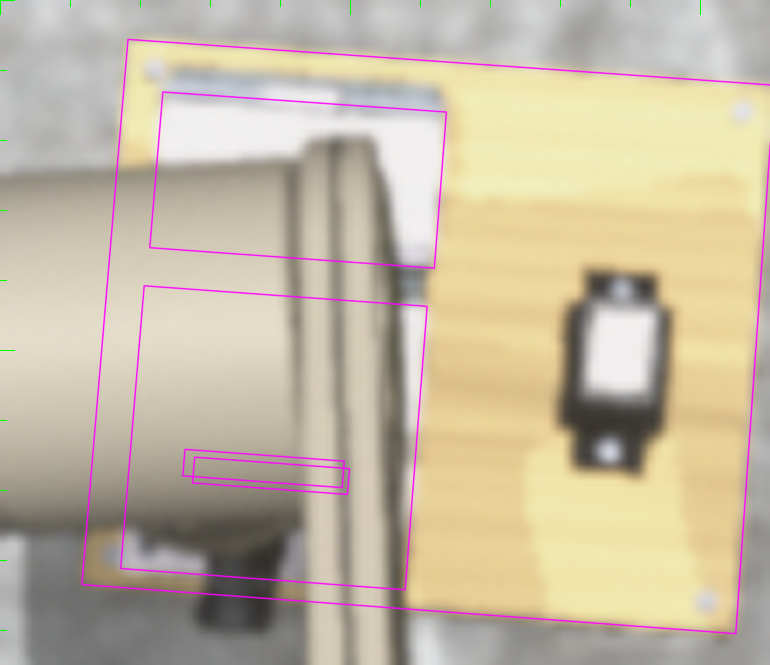

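The plate is level and square, and the flap is down. Lower to about 1.5 mm above the rim.

Call:
drive_tool(
  moves=[
    [[0,0,-5],0],
    [[0,0,-9],0],
    [[0,0,-12],0],
    [[0,0,-13.5],0],
    [[0,0,-14.5],0],
    [[0,0,-14.5],0],
    [[0,0,-14.5],0],
    [[0,0,-14.5],0],
  ],
)

```text
time: 15.57
tool_pos: [603.6, 84.5, 56.0]
tcp_rot: [180.0, -0.0, 85.4]
ft_force: [-0.4, -0.7, -1.5]
finger_gap: 8.6
```

```bash
cat > chk.py <<'E'
from bench import r
from h import *
import sys
n=sys.argv[1]
s=r.sense();print(s["time"],s["tool_pos"],s["tcp_rot"],s["ft_force"],s["wrist_torque"],s["finger_gap"])
p=s["tool_pos"];yaw=s["tcp_rot"][2]-90;a=np.radians(yaw)
g=[p[0]+15*np.cos(a),p[1]+15*np.sin(a),yaw,p[2]-30.2]
b=[663.73,24.41,-4.65]
w=T(g,[[55,0,0]])[0]-[b[0],b[1],0];t=np.radians(b[2])
print("edge in board", w[0]*np.cos(t)+w[1]*np.sin(t),-w[0]*np.sin(t)+w[1]*np.cos(t),w[2])
D=[T(g,COVER[0]),T(b,BOARD[6])]
e=r.snapshot("side")
crop(e,n+".png",243,195,75,50,10)
crop(e,n+"o.png",243,195,75,50,10,D)
E
python3 chk.py f1
```

```text
15.5667 [603.58982792  84.53730491  55.96613157] [ 1.79984527e+02 -2.05501273e-03  8.53701338e+01] [-0.36365446 -0.72710116 -1.51619394] [ 0.01676747  0.01516267 -0.01703284] 8.55468449987573
edge in board 5.183328954148722 55.078506221452095 25.76613156997981
```

View pics/f1.png

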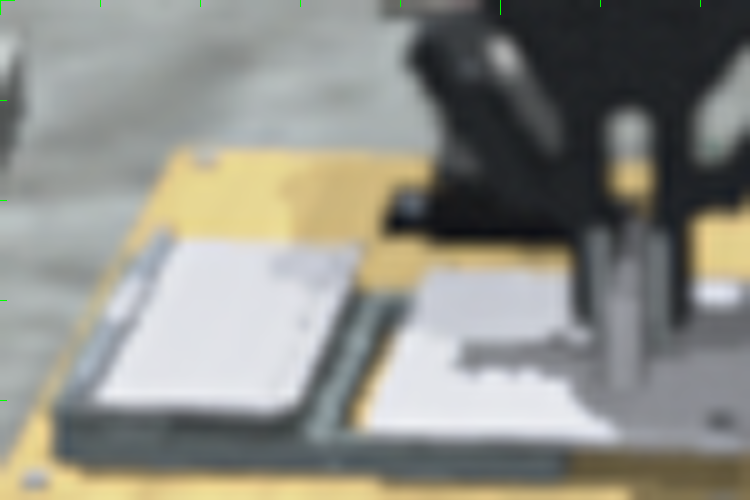

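The plate is just above the rim and the flap is undisturbed. Slide in the first 25 mm.

Call:
drive_tool(
  moves=[
    [[4,-0.3,0],0],
    [[8,-0.65,0],0],
    [[12,-1,0],0],
    [[16,-1.3,0],0],
    [[20,-1.6,0],0],
    [[23,-1.9,0],0],
    [[25,-2,0],0],
    [[25,-2,0],0],
  ],
)

```text
time: 16.28
tool_pos: [628.9, 82.4, 55.8]
tcp_rot: [180.0, -0.0, 85.4]
ft_force: [0.7, 1.3, -1.8]
finger_gap: 8.5
```

```bash
python3 chk.py f2
```

```text
16.2833 [628.88910166  82.43151611  55.77076284] [ 1.79990325e+02 -1.19722740e-04  8.53609173e+01] [ 0.66344166  1.29273083 -1.76448207] [-0.08528973  0.00320443  0.04452507] 8.495547975579571
edge in board 30.570047150032984 55.019368970026925 25.570762838429307
```

View pics/f2.png

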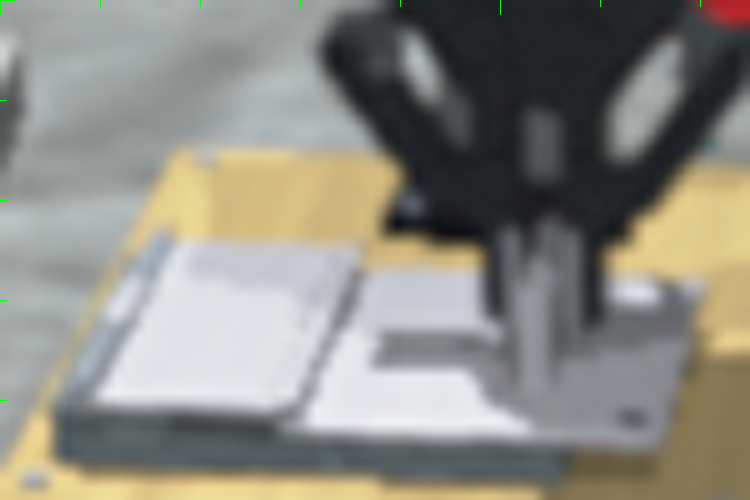

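The plate's edge has gone under the lip, and the flap's outline hasn't changed from f1. Slide in the rest.

Call:
drive_tool(
  moves=[
    [[4,-0.3,0],0],
    [[8,-0.65,0],0],
    [[12,-1,0],0],
    [[15,-1.2,0],0],
    [[17,-1.4,0],0],
    [[17.6,-1.4,0],0],
    [[17.6,-1.4,0],0],
    [[17.6,-1.4,0],0],
  ],
)

```text
time: 17.0
tool_pos: [645.9, 81.1, 55.7]
tcp_rot: [-180.0, 0.0, 85.4]
ft_force: [0.6, 0.3, -1.4]
finger_gap: 8.2
```

Call:
drive_tool(
  moves=[
    [[0,0,-0.5],0],
    [[0,0,-1],0],
    [[0,0,-1.4],0],
    [[0,0,-1.8],0],
    [[0,0,-1.8],0],
    [[0,0,-1.8],0],
    [[0,0,-1.8],0],
    [[0,0,-1.8],0],
  ],
)

```text
time: 17.67
tool_pos: [646.1, 81.1, 54.2]
tcp_rot: [180.0, -0.0, 85.4]
ft_force: [-2.5, -1.0, 2.9]
finger_gap: 8.7
```

```bash
python3 chk.py f3
```

```text
17.6667 [646.07766193  81.14589869  54.23979419] [ 1.79994511e+02 -1.87072579e-03  8.53697195e+01] [-2.49926978 -1.01290002  2.94413562] [0.01007249 0.34775188 0.00629141] 8.742374234617813
edge in board 47.80625200519343 55.1421921305295 24.03979418905399
```

View pics/f3o.png

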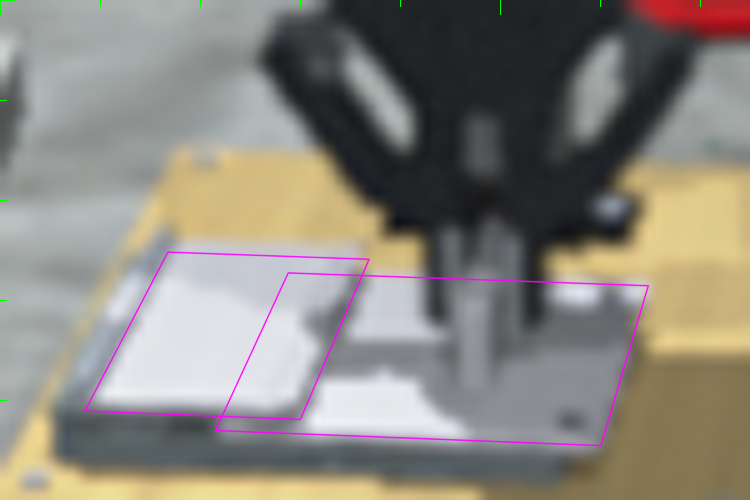

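Contact came at the expected height of 24.0 mm. Increase the push to about 10 N.

Call:
drive_tool(
  moves=[
    [[0,0,-0.3],0],
    [[0,0,-0.6],0],
    [[0,0,-0.9],0],
    [[0,0,-1],0],
    [[0,0,-1],0],
    [[0,0,-1],0],
    [[0,0,-1],0],
    [[0,0,-1],0],
  ],
)

```text
time: 18.38
tool_pos: [646.3, 81.2, 54.2]
tcp_rot: [180.0, -0.0, 85.4]
ft_force: [-5.4, -0.2, 9.1]
finger_gap: 8.7
```

Call:
drive_tool(
  moves=[
    [[0,0,-0.1],0],
    [[0,0,-0.1],0],
    [[0,0,-0.1],0],
    [[0,0,-0.1],0],
    [[0,0,-0.1],0],
    [[0,0,-0.1],0],
    [[0,0,-0.1],0],
    [[0,0,-0.1],0],
  ],
)

```text
time: 19.05
tool_pos: [646.3, 81.2, 54.2]
tcp_rot: [180.0, -0.0, 85.4]
ft_force: [-5.5, -0.5, 10.4]
finger_gap: 8.7
```

```bash
python3 chk.py g1; python3 - <<'E'
from bench import r
from h import *
d=r.snapshot("top");crop(d,"g1t.png",250,118,110,95,7)
E
```

```text
19.05 [646.32578115  81.17834768  54.21131061] [ 1.79966847e+02 -4.06372603e-03  8.53728111e+01] [-5.49541187 -0.47787243 10.44313239] [-0.06585933  1.04502304 -0.03988558] 8.743656471964623
edge in board 48.05092254628407 55.19842614296697 24.011310605906576
```

View pics/g1.png

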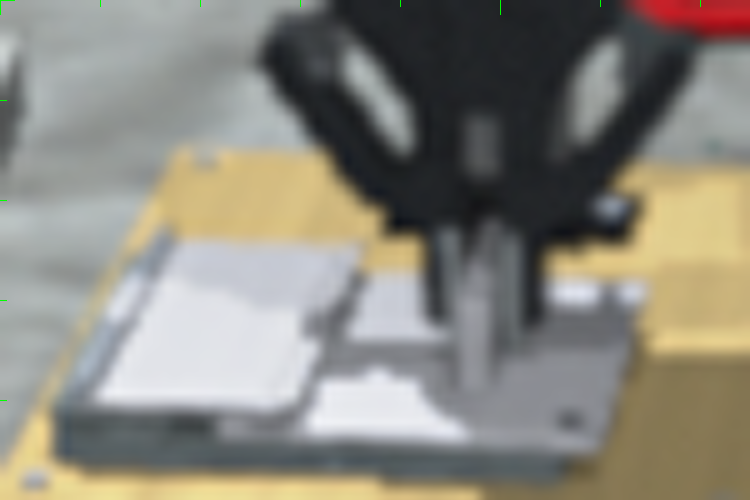

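View pics/g1t.png

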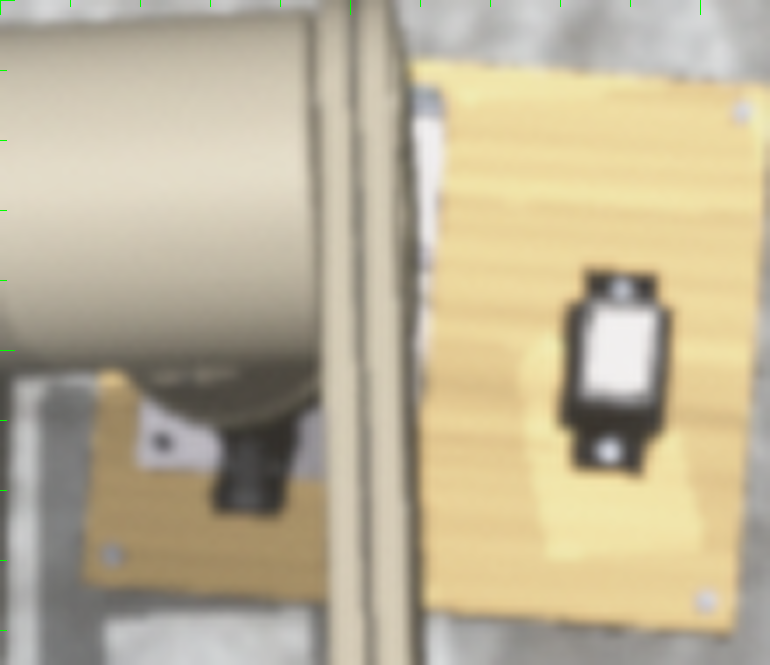

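The plate lies flat at 24.0 mm with its edge 25 mm under the flap. The flap hasn't moved and the push holds at about 10 N, so I'll hand in.

```bash
python3 -c "
from bench import r
print(r.hand_in()); s=r.sense();print(s['time'],s['ft_force'],s['tool_pos'])"
```

```text
the job is handed in; nothing more can be done
None
the job is handed in; nothing more can be done
```

The job is handed in at about 19 s: the relay is plugged in and released, and the cover plate is under the flap, still gripped and pressed down.

- **Relay:** It took a 20 N push with no further travel. Both cameras then showed its box sitting on the socket's top face.
- **Cover position:** The front edge is at board x ≈ 48 mm, about 25 mm under the flap. It is within about 0.2 mm of the bay's centre line and square to about 0.1°. The underside is at 24.0 mm, level with the rim. These figures come from the arm's measured pose and my camera fit of the board, so they carry the 2 mm calibration error.
- **Push:** The last reading was 10.4 N down, plus the plate's own weight of about 1.4 N. There was also a sideways force of about 5.5 N along x, caused by the arm flexing under the push. I left it, because the plate was not moving.
- **Flap:** Its outline in the side view did not change between the pictures before, during and after the slide.
- **Other objects:** The arm did not touch the tape measure, tin or pliers.

No check failed. The end of the cover under the flap can't be seen, and the arm blocks most of the top view. For that edge I relied on the side view, the arm's pose and the contact height.

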